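Flip the round status marker over

ROBOT

A 6-joint arm with a two-finger parallel gripper is mounted at the origin on the work surface; the furniture and walls round the work are solid. World frame = base frame: x ahead of the robot, y to its left, z up, the work surface at z = 0. Lengths are in m, angles in rad, forces in N, time in s.
With the tool pointing down it reaches from about 0.375 to 0.975 m from the base axis. Payload 3.8 kg.
Tool frame: the origin (TCP) lies between the finger pads; the fingertips stand 17 mm ahead of it and the grasp point (between the pads) lies 2 mm behind it; z points along the fingers, y is the line along which they close (so a half turn about z gives the same grasp; the last joint's range is limited). The gripper opens to 85 mm and grips with 20 to 120 N. Pads are 22 mm wide; open, the fingers measure 114 mm over their backs; the gripper's body (76 mm by 85 mm) begins 54 mm behind the grasp point. The pads swing forward as they close: fully open they stand 13 mm farther back than shut.
Start: joints at [-1.299, 0.264, 1.604, -0, 1.274, -0.037], TCP at [0.205, -0.643, 0.248] pointing down, gripper open.
Joint ranges: [-2.63, 2.63], [-0.94, 2.18], [0.31, 2.57], [-1.31, 4.45], [0, 2.66], [-2.55, 2.55]. Speed limits (rad/s): [2.57, 2.57, 3.14, 3.14, 3.14, 3.14].

INTERFACE

Orientations are given as a rotation vector (axis times angle).
In Python, from workcell import bot gives the robot as it stands.
- The arm moves only by the tool play_rows, never from a script. Its argument "steps" is one flat list of numbers, 4 for each row, row after row: the shift along the tool's x, y, z in m, then the turn about the tool's z in rad. A call has 1 to 10 rows; each row is the pose to reach, as a shift and turn from the pose commanded when the call began, along the tool's axes at that moment; what a row does not reach only later rows make up. A row lasts 1/8 s, in which the tool goes at most 62.5 mm and 10.7 degrees, less where a joint would pass 70% of its speed; a pose out of reach is approached as far as the arm can. A call with a gripper value outside its range is refused whole. "jaw" is the closure in counts, from 0 (fully open) to 255 (shut), set as the call begins (left out, the last holds). The fingers move at their own pace and stop on an object; "grip_force" is the grip in N (left out, the last holds). Time passes only in rows, so rows that repeat a pose let the fingers close. It gives the time, the measured TCP pose, the force, the opening and the grip force at its end, in the units of the state.
- bot.read_state(): the state, without advancing time (a new reading comes with each control period).
- bot.read_camera(name): name is "scene" or "top"; returns a dict with "pixels" (400x640x3 uint8, blue, green, red), "mtx" (3x3 intrinsics, pixels), "R" (3x3) and "t" (3): a world point X has camera coordinates R X + t. Camera axes: x right, y down, z forward; pixel columns grow to the right and rows downward; lengths in m; the calibration is good to about 2 mm. A picture is of the moment at which its call begins. There is no depth.
- bot.finish_job(): hands the job in; it is judged then, once.
The state is a dict: "time": time; "q": joint angles; "joint_vel": joint speeds; "joint_torque": joint torques, N m; "tool_pos": TCP position; "tcp_rot": TCP orientation; "wrist_force": force on the tool from outside, world axes, zero at the start; "torque": the same for the moment, N m; "width": opening from 0.0 (shut) to 1.0 (fully open); "grip_force": force on a finger pad.
Only numpy, scipy, OpenCV 4.12 (cv2) and the standard library are available. Lean on these libraries where they do the work, as an engineer would, in place of code of your own. Each camera call takes 0.05 s, during which the arm holds its last target. There are 200 camera calls.

TASK

The lot with the round status marker has passed its leak test: flip that marker's round paddle right over its pivot, from the near side of its stand to the far side, until it lies fully down there with its cross face up. Only push it, gently, with the fingertips or the outside of the fingers (its upright thumb tab starts it off): do not take it between the fingers, and do not lift the stand or push it out of its place. Leave the square and the diamond marker and everything else as they are.

Things in the scene. Friction and masses are not known exactly. Their poses are not given: they have to be found in the camera images.
- round_flag (a joint): hinge of the marker with the ROUND paddle, rad: 0 = paddle lying level on the near side of its stand (the stand's -x), boss face up; 1.57 = upright; 3.14 = lying level on the far side (+x), cross face up. Stops at 0 and 3.14. A stiff hinge: the paddle stays at any angle where it is left; about 0.05 N m turns it.
- round_pivot (a point): point on the hinge axle of the round marker, midway between the two uprights, 75 mm above the bench. Fixed to the stand, does not turn with the paddle: x = horizontal direction in which the paddle is turned over (near side to far side), y = along the axle, z = up.
- round_paddle (a point): centre of the round paddle, 42 mm from the axle; turns with it. A flat aluminium disc, 60 mm diameter, 5 mm thick, joined to the axle by a 30 mm wide neck; free edge 72 mm from the axle. Axes: -x from the axle to the free edge, y along the axle, z out of the boss face. One face has a round boss (20 mm), the other a diagonal cross, both raised 1 mm.
- round_tab (a point): point on the round marker's thumb tab, 40 mm from the axle; turns with the paddle. A plate 20 mm wide (along the axle), 5 mm thick, with an 8 mm bead at its end, 51 mm from the axle, square to the paddle: upright when the paddle lies level at joint 0, level on the far side when the paddle is upright, hanging free under the axle at the end.
- square_stand: stand of another marker, to be left alone; origin at the centre of its underside, x from the near to the far side, y along the axle; otherwise as the round one, axle 75 mm up.
- square_paddle (a point): centre of that marker's paddle, a 60 x 60 mm SQUARE plate, its edges parallel to the axle, 42 mm from the axle; it lies on the near side, and must stay so.
- diamond_stand: stand of another marker, to be left alone; origin at the centre of its underside, x from the near to the far side, y along the axle; otherwise as the round one, axle 75 mm up.
- diamond_paddle (a point): centre of that marker's paddle, a 44 x 44 mm plate set cornerwise (a DIAMOND, 62 mm over its corners), 42 mm from the axle; it lies on the near side, and must stay so.
- round_stand: loose stand (about 0.9 kg) of the round marker; origin at the centre of its underside, under round_pivot, same axes. Dark steel plate 150 (x) x 64 (y) x 12 mm; two aluminium uprights, 20 mm wide, 6 mm thick, at y = +-26 mm, 84 mm high; thin rubber-topped rests under the paddle's end positions (x = +-50 mm). All three stands are alike.
- connector_a: dark grey plastic connector, 25 x 26 x 32 mm; bystander; origin at the centre of its underside.
- connector_b: dark grey plastic connector, 25 x 26 x 32 mm; bystander; origin at the centre of its underside.
- grease_tin: round tin with a blue lid, 54 mm diameter, 24 mm high; bystander; origin at the centre of its underside.

How it is judged:
By the outcome, as a careful person would: the job done as asked, in the order asked, and still so for the second after the job is handed in, with the robot touching nothing.
It also fails if it takes over 43 s, if anything falls off the work surface, if the arm or the gripper's body presses on something with over 40 N, if the wrist force passes 120 N, or if a joint passes its speed limit or range.

## Working session

There is one attempt and no reset: what is moved stays moved. The work goes in short steps, Python scripts to look and compute and a tool call to move; the robot and the scene stay as the last step left them, time stands still between calls to the robot, and variables do not carry over. Pictures are saved under pics/ and viewed, at most 10 in all, crops included, and the job is handed in when it is done.

Besides the shell and the picture viewer there is one more tool, called after "Request:" by a JSON object that holds its "api" and its "payload". play_rows: Moves the arm, as the interface text tells. Its arguments: {"type":"object","properties":{"steps":{"type":"array"},"jaw":{"type":"number"},"grip_force":{"type":"number"}},"required":["steps"]}

```bash
mkdir -p pics
python3 - <<'E'
from workcell import bot
import cv2,numpy as np
for n in("scene","top"):
    c=bot.read_camera(n); cv2.imwrite(f"pics/{n}0.png",c["pixels"]); print(n,c["mtx"].tolist(),c["R"].round(4).tolist(),c["t"].round(4).tolist())
s=bot.read_state(); print(s)
E
```

```text
scene [[508.7534206994543, 0.0, 311.2541822540975], [0.0, 508.7534206994543, 189.78324193177795], [0.0, 0.0, 1.0]] [[-0.6532, -0.7569, -0.0218], [-0.3264, 0.3074, -0.8939], [0.6832, -0.5768, -0.4478]] [0.4187, 0.2621, 0.5389]
top [[510.54665710525546, 0.0, 319.20305724755343], [0.0, 510.54665710525546, 199.50626363203529], [0.0, 0.0, 1.0]] [[0.0265, -0.9996, 0.006], [-0.9933, -0.027, -0.1122], [0.1123, -0.003, -0.9937]] [0.0217, 0.5957, 1.0374]
{'time': 0.1, 'q': array([-1.29891665e+00,  2.64674610e-01,  1.60527262e+00,  4.81923745e-06,
        1.27370969e+00, -3.69119670e-02]), 'joint_vel': array([-0.00026757, -0.00130899, -0.00284769,  0.00083783, -0.00054142,
        0.00040116]), 'joint_torque': array([ 3.55349312e-04, -5.16703713e+01, -3.68589842e+01, -1.49717353e-04,
        6.26334309e-03, -3.35433390e-05]), 'tool_pos': array([ 0.20495629, -0.64245417,  0.24706966]), 'tcp_rot': array([-3.10219636e+00, -4.82806423e-01,  3.72641147e-04]), 'wrist_force': array([ 0.57615735, -0.1590779 , -0.3043662 ]), 'torque': array([ 0.01874111, -0.00554398,  0.02763019]), 'grip_force': 0.0, 'width': 0.9963677997947881}
```

View pics/scene0.png

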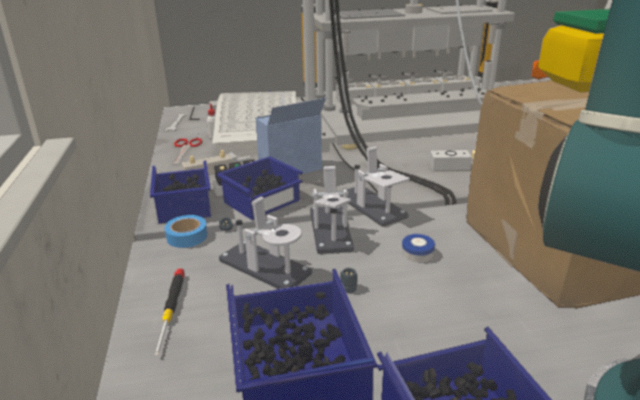

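View pics/top0.png

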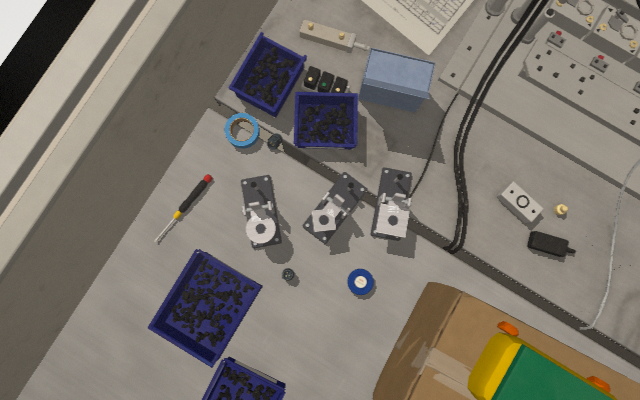

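The top view shows the round paddle at about (261,229), with its stand running from (257,178) to (263,248). The square paddle is at (392,220) and the diamond at (323,220). A connector is at (289,274) and the tin at (361,282).

```bash
cat > h.py <<'E'
import cv2,numpy as np
from workcell import bot
def ray(c,uv,z):
    d=c["R"].T@np.linalg.solve(c["mtx"],[uv[0],uv[1],1.]); C=-c["R"].T@c["t"]
    return C+d*(z-C[2])/d[2]
def proj(c,X):
    p=c["mtx"]@(c["R"]@np.asarray(X)+c["t"]); return p[:2]/p[2]
E
python3 - <<'E'
from h import *
c=bot.read_camera("top"); im=c["pixels"]; g=cv2.cvtColor(im,cv2.COLOR_BGR2GRAY)
x0,y0,x1,y1=232,168,295,256
cr=g[y0:y1,x0:x1]
dark=np.uint8(cr<85)*255; 
br=np.uint8(cr>175)*255
for nm,m,z in(("dark",dark,.012),("bright",br,.0775)):
    for k in cv2.findContours(m,0,2)[0]:
        if cv2.contourArea(k)>60:
            k=k+np.array([x0,y0]); r=cv2.minAreaRect(k); print(nm,cv2.contourArea(k),r, ray(c,r[0],z).round(4))
            if nm=="dark": print([ray(c,p,z)[:2].round(4).tolist() for p in cv2.boxPoints(r)])
            else: print(cv2.minEnclosingCircle(k))
o=np.hstack([cv2.resize(im[y0:y1,x0:x1],None,fx=6,fy=6,interpolation=cv2.INTER_CUBIC),cv2.cvtColor(cv2.resize(np.maximum(dark//2,br),None,fx=6,fy=6,interpolation=0),8)])
cv2.imwrite("pics/c1.png",o); print(o.shape)
c=bot.read_camera("scene"); cv2.imwrite("pics/c2.png",cv2.resize(c["pixels"][160:300,190:430],None,fx=3.3,fy=3.3,interpolation=cv2.INTER_CUBIC))
E
```

```text
dark 963.0 ((261.1669006347656, 211.4344940185547), (69.82403564453125, 30.411781311035156), 79.87532806396484) [0.5684 0.1606 0.012 ]
[[0.6354, 0.2086], [0.6488, 0.1448], [0.5022, 0.1133], [0.4893, 0.1762]]
bright 591.0 ((259.1553039550781, 229.6227569580078), (29.263341903686523, 29.75287628173828), 22.380136489868164) [0.5262 0.156  0.0775]
((257.522216796875, 226.9518585205078), 17.23381805419922)
(528, 756, 3)
```

View pics/c1.png

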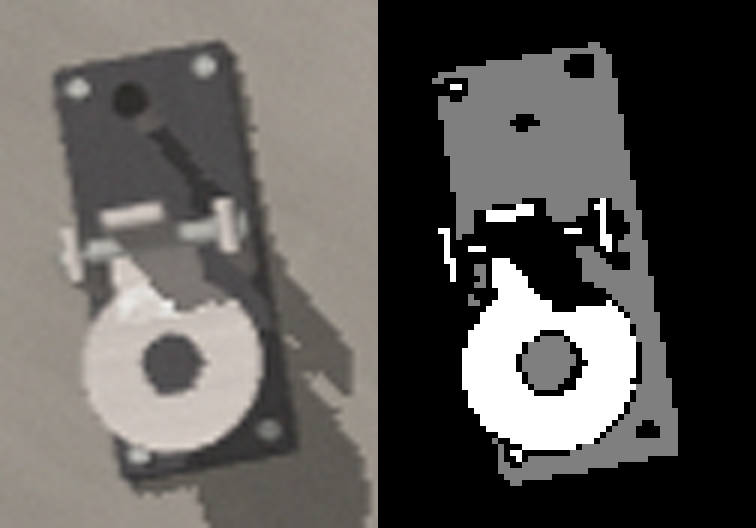

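View pics/c2.png

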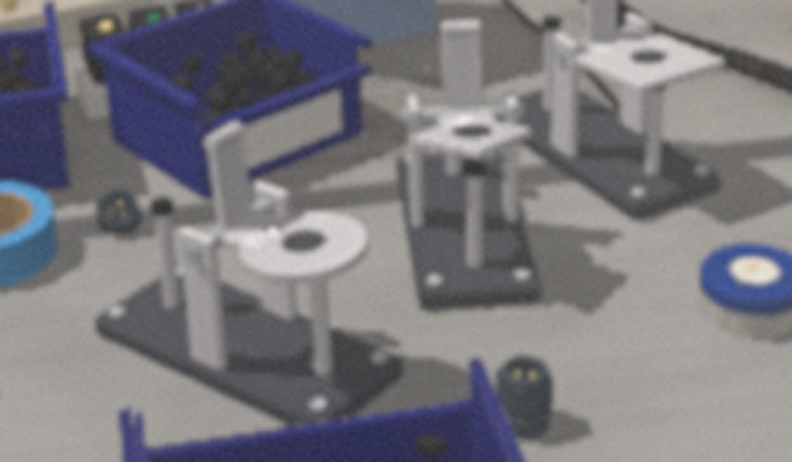

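The round paddle's boss is at crop (173,363), and its tab stands upright on the axle. A tall cardboard box sits between the arm and the work, so I'll measure it as well as the stand.

Run:
```python
from h import *
t=bot.read_camera("top"); s=bot.read_camera("scene")
f=lambda p:(232+p[0]/6-.5+.08,168+p[1]/6-.5+.08)
print("boss",ray(t,f((173,363)),.0785).round(4))
print("plate",[ray(t,f(p),.012)[:2].round(4).tolist() for p in((57,72),(225,42),(297,450),(128,485))])
print("uprights",[ray(t,f(p),.084)[:2].round(4).tolist() for p in((70,255),(228,225))])
print("tabtop",ray(t,f((133,215)),.127).round(4))
# scene cross checks
g=lambda p:(190+p[0]/3.3-.4,160+p[1]/3.3-.4)
print("boss scene",ray(s,g((303,241)),.0785).round(4))
print("box floor",[ray(s,p,0).round(3).tolist() for p in((468,215),(548,310))])
for b,tp in(((468,215),(477,90)),((548,310),(557,115))):
    B=ray(s,b,0); 
    zs=np.linspace(0,.5,501); print("h",zs[np.argmin([abs(proj(s,[B[0],B[1],z])[1]-tp[1]) for z in zs])])
for z in(.0,.2,.3): print(z,[ray(t,p,z).round(3).tolist() for p in((430,283),(375,400),(495,310))])
def tri(a,b):
    P=[]
    for c in(t,s): P.append(c["mtx"]@np.c_[c["R"],c["t"]])
    X=cv2.triangulatePoints(P[0],P[1],np.float64(a),np.float64(b)); return (X[:3]/X[3]).ravel().round(3)
print("yellow/green",tri((508,328),(537,68)))
im=np.hstack([s["pixels"][0:340,400:640],t["pixels"][60:400,340:640]]); cv2.imwrite("pics/c3.png",cv2.resize(im,None,fx=1.45,fy=1.45))
```

```text
boss [0.5293 0.1535 0.0785]
plate [[0.6358, 0.2064], [0.6483, 0.1468], [0.5033, 0.1159], [0.4894, 0.175]]
uprights [[0.5639, 0.1885], [0.5753, 0.1364]]
tabtop [0.5734 0.1627 0.127 ]
boss scene [0.5312 0.1528 0.0785]
box floor [[0.444, -0.225, 0.0], [0.21, -0.073, 0.0]]
h 0.243
h 0.289
0.0 [[0.426, -0.203, 0.0], [0.184, -0.089, 0.0], [0.374, -0.341, 0.0]]
0.2 [[0.435, -0.158, 0.2], [0.237, -0.065, 0.2], [0.392, -0.271, 0.2]]
0.3 [[0.44, -0.136, 0.3], [0.263, -0.054, 0.3], [0.401, -0.236, 0.3]]
yellow/green [ 0.375 -0.26   0.286]
```

View pics/c3.png

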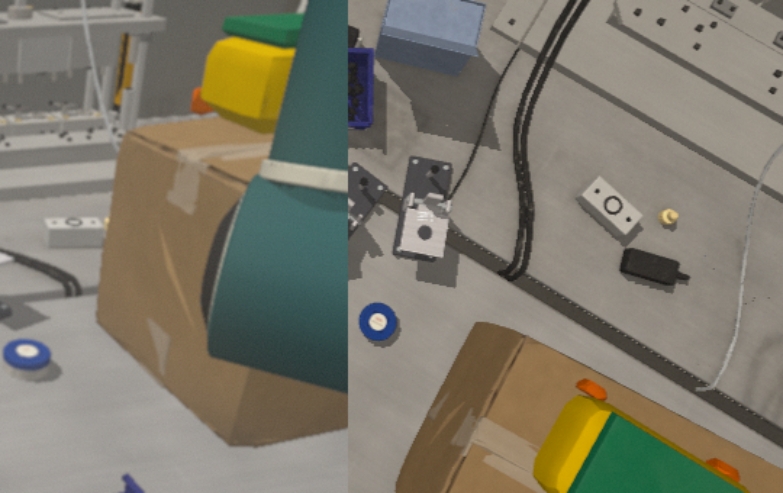

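The box is about 0.25–0.29 m high with its nearest corner at (0.43,-0.21). A toy sits on top of it. I'll go up and round the front of it.

Request:
{"api": "play_rows", "payload": {"steps": [0,0,-0.06,0,0,0,-0.12,0,0.03,0.01,-0.17,0,0.09,0.03,-0.2,0,0.14,0,-0.2,0,0.19,-0.03,-0.2,0,0.24,-0.06,-0.2,0,0.29,-0.09,-0.2,0,0.34,-0.12,-0.2,0,0.39,-0.15,-0.2,0], "jaw": 255, "grip_force": 20}}

```text
time: 1.55
tool_pos: [0.5321, -0.3801, 0.4484]
tcp_rot: [3.104, 0.483, 0.0]
wrist_force: [0.6, -1.3, -0.8]
width: -0.005
grip_force: 0.0
```

Request:
{"api": "play_rows", "payload": {"steps": [0.017,-0.055,0,0.01,0.034,-0.11,0,0.02,0.051,-0.165,0,0.03,0.068,-0.22,0,0.04,0.085,-0.275,0,0.05,0.102,-0.33,0,0.06,0.119,-0.385,0,0.07,0.136,-0.44,0,0.153,-0.495,0,0.098,0.098,0.158,-0.51,0,0.098]}}

```text
time: 2.8
tool_pos: [0.5046, 0.0825, 0.4419]
tcp_rot: [3.122, 0.312, -0.007]
wrist_force: [2.5, 0.3, 0.8]
width: 0.006
grip_force: 0.0
```

I dropped a number in that row list, so one row sent the arm backwards. No harm came of it: the arm was high and clear of everything. I'll hold one row and read the true pose.

Request:
{"api": "play_rows", "payload": {"steps": [0,0,0,0,0,0,0,0]}}

```text
time: 3.05
tool_pos: [0.5074, 0.0895, 0.4444]
tcp_rot: [3.124, 0.332, 0.0]
wrist_force: [-0.8, -0.5, 0.1]
width: -0.001
grip_force: 0.0
```

```bash
cat >> h.py <<'E'
from scipy.spatial.transform import Rotation as Ro
P=np.array([.570,.162,.075]); A=.211
D=np.array([[np.cos(A),np.sin(A),0],[-np.sin(A),np.cos(A),0],[0,0,1]])
def where():
    s=bot.read_state(); R=Ro.from_rotvec(s["tcp_rot"]).as_matrix()
    loc=D@(s["tool_pos"]-P); loc[2]-=.017
    print("t",round(s["time"],2),"tip s,y,h mm",(loc*1e3).round(1),"yaw",np.arctan2(R[1,0],R[0,0]).round(4),"F stand",(D@s["wrist_force"]).round(2))
    return s,R
def to(s,y,h):
    st,R=where(); w=P+D.T@np.array([s,y,h+17])*1 if 0 else P+D.T@(np.array([s,y,h+17])/1e3)
    print("shift",(R.T@(w-st["tool_pos"])).round(4))
E
python3 -c "
from h import *
to(-45,0,120)"
```

```text
t 3.05 tip s,y,h mm [-76.4 -57.8 352.4] yaw 0.2118 F stand [-0.84 -0.34  0.14]
shift [ 0.0314 -0.0579  0.2323]
```

Request:
{"api": "play_rows", "payload": {"steps": [0.02,-0.04,0.03,0,0.031,-0.058,0.07,0,0.031,-0.058,0.12,0,0.031,-0.058,0.17,0,0.031,-0.058,0.21,0,0.031,-0.058,0.232,0,0.031,-0.058,0.232,0]}}

```text
time: 3.92
tool_pos: [0.5242, 0.1518, 0.21]
tcp_rot: [3.123, 0.33, -0.007]
wrist_force: [-0.3, -0.6, 0.1]
width: 0.0
grip_force: 0.0
```

```bash
python3 -c "
from h import *
to(-35,0,35)
s=bot.read_camera('scene');t=bot.read_camera('top')
a=cv2.resize(s['pixels'][80:310,210:350],None,fx=2.5,fy=2.5);b=cv2.resize(t['pixels'][130:270,190:330],None,fx=3,fy=3)
b=cv2.copyMakeBorder(b,0,a.shape[0]-b.shape[0],0,0,0)
cv2.imwrite('pics/d1.png',np.hstack([a,b]))"
```

```text
t 3.92 tip s,y,h mm [-47.   -0.4 118. ] yaw 0.2107 F stand [-0.39 -0.56  0.09]
shift [ 0.0124 -0.0004  0.083 ]
```

View pics/d1.png

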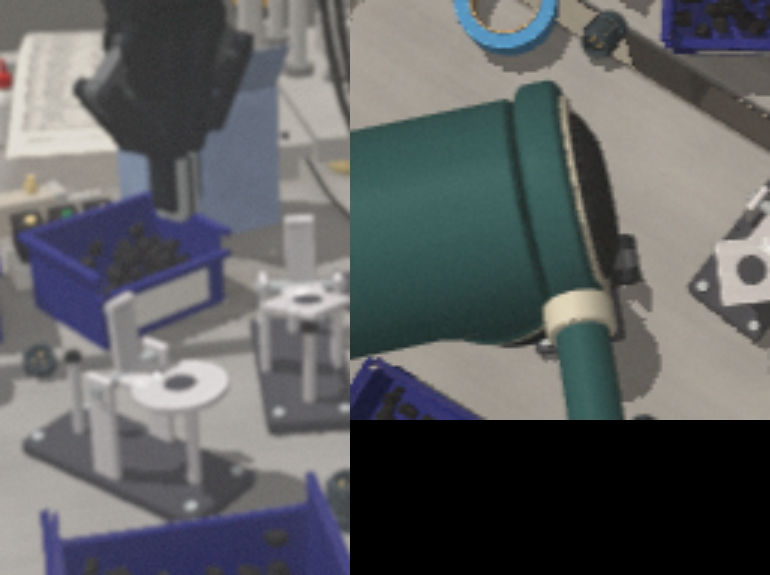

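The closed fingertips, at crop (180,218), hang straight above the round disc at (181,382). I'll descend above the paddle, just near of the tab.

Request:
{"api": "play_rows", "payload": {"steps": [0.004,0,0.02,0,0.008,0,0.04,0,0.012,0,0.06,0,0.012,0,0.072,0,0.012,0,0.08,0,0.012,0,0.08,0]}}

```text
time: 4.78
tool_pos: [0.5369, 0.1549, 0.1314]
tcp_rot: [3.124, 0.331, -0.002]
wrist_force: [-0.5, 0.6, 0.4]
width: -0.003
grip_force: 0.0
```

```bash
python3 -c "
from h import *
s,R=where()
c=bot.read_camera('scene');print(proj(c,s['tool_pos']-[0,0,.017]),proj(c,P+D.T@[-.042,0,.0035]))
cv2.imwrite('pics/d2.png',cv2.resize(c['pixels'][130:310,210:350],None,fx=3.2,fy=3.2))"
```

```text
t 4.78 tip s,y,h mm [-33.9   0.   39.4] yaw 0.2108 F stand [-0.38  0.67  0.38]
[276.81705381 211.23114729] [282.10385817 233.28983326]
```

View pics/d2.png

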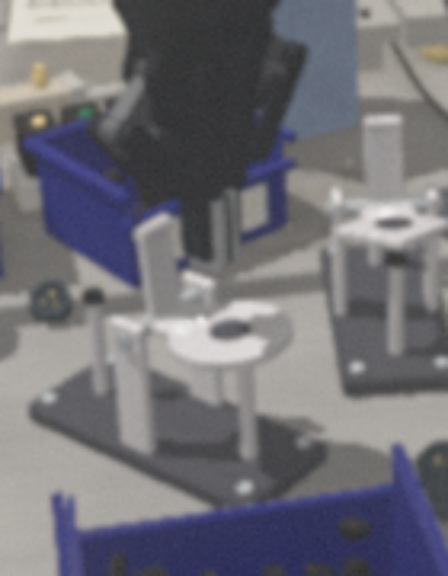

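The tip is where the calibration predicts, at (276,213). I'll start pushing the tab toward the far side.

Request:
{"api": "play_rows", "payload": {"steps": [0.01,0,0.005,0,0.016,0,0.008,0,0.021,0,0.01,0,0.025,0,0.011,0,0.029,0,0.012,0,0.033,0,0.012,0,0.037,0,0.013,0,0.041,0,0.013,0,0.045,0,0.014,0,0.045,0,0.014,0]}}

```text
time: 6.08
tool_pos: [0.5821, 0.1646, 0.1183]
tcp_rot: [-3.124, -0.33, -0.002]
wrist_force: [-0.1, -0.6, 1.2]
width: 0.002
grip_force: 0.0
```

```bash
python3 -c "
from h import *
where()
c=bot.read_camera('scene')
cv2.imwrite('pics/d3.png',cv2.resize(c['pixels'][130:310,210:350],None,fx=3.2,fy=3.2))"
```

```text
t 6.08 tip s,y,h mm [12.4  0.  26.3] yaw 0.2108 F stand [-0.21 -0.54  1.19]
```

View pics/d3.png

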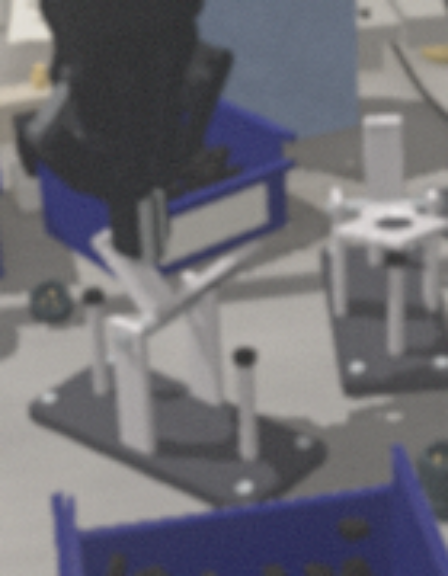

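The tab and paddle stand at about 45°, and the stand hasn't moved. I'll continue to about 80°, then lift straight out.

Request:
{"api": "play_rows", "payload": {"steps": [0.003,0,0.002,0,0.006,0,0.005,0,0.009,0,0.008,0,0.012,0,0.011,0,0.014,0,0.014,0,0.016,0,0.016,0,0.016,0,0.016,0,0.016,0,-0.01,0,0.016,0,-0.05,0,0.016,0,-0.075,0]}}

```text
time: 7.38
tool_pos: [0.598, 0.168, 0.1956]
tcp_rot: [-3.124, -0.33, -0.005]
wrist_force: [0.6, -0.0, 0.6]
width: 0.002
grip_force: 0.0
```

Request:
{"api": "play_rows", "payload": {"steps": [-0.03,0,-0.01,0,-0.06,0,-0.01,0,-0.09,0,-0.01,0,-0.09,0,-0.01,0]}}

```text
time: 7.88
tool_pos: [0.5075, 0.1487, 0.2033]
tcp_rot: [-3.124, -0.331, 0.0]
wrist_force: [1.0, -0.4, 0.5]
width: 0.001
grip_force: 0.0
```

```bash
python3 -c "
from h import *
where()
c=bot.read_camera('scene')
cv2.imwrite('pics/d4.png',cv2.resize(c['pixels'][100:310,210:350],None,fx=2.8,fy=2.8))"
```

```text
t 7.88 tip s,y,h mm [-6.390e+01  1.000e-01  1.113e+02] yaw 0.2109 F stand [ 0.86 -0.55  0.48]
```

View pics/d4.png

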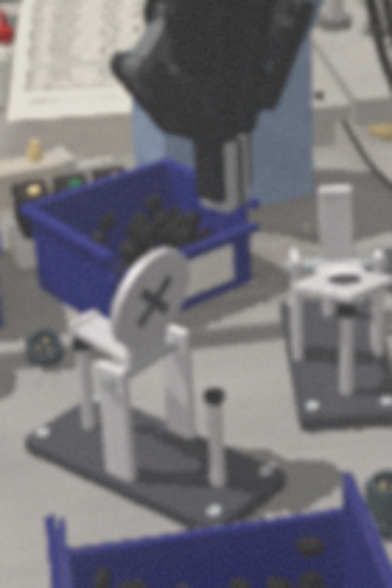

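The paddle is nearly upright with its cross face toward the near side. I'll descend on the near side and push it over.

Request:
{"api": "play_rows", "payload": {"steps": [0,0,0.03,0,0,0,0.055,0,0.008,0,0.063,0,0.023,0,0.063,0,0.035,0,0.063,0,0.041,0,0.062,0,0.046,0,0.062,0,0.051,0,0.062,0,0.056,0,0.062,0,0.06,0,0.062,0]}}

```text
time: 9.18
tool_pos: [0.5677, 0.1615, 0.1411]
tcp_rot: [3.124, 0.33, -0.001]
wrist_force: [-0.4, 0.4, -0.0]
width: -0.0
grip_force: 0.2
```

```bash
python3 -c "
from h import *
where()"
```

```text
t 9.18 tip s,y,h mm [-2.3  0.  49.1] yaw 0.2108 F stand [-0.28  0.45 -0.04]
```

Request:
{"api": "play_rows", "payload": {"steps": [0.006,0,0.002,0,0.013,0,0.004,0,0.019,0,0.007,0,0.024,0,0.011,0,0.028,0,0.016,0,0.032,0,0.021,0,0.035,0,0.026,0,0.038,0,0.032,0,0.04,0,0.037,0,0.04,0,0.037,0]}}

```text
time: 10.42
tool_pos: [0.6064, 0.1698, 0.1035]
tcp_rot: [3.124, 0.33, -0.002]
wrist_force: [-0.0, 0.2, 0.2]
width: -0.002
grip_force: 0.0
```

```bash
python3 -c "
from h import *
where()
c=bot.read_camera('scene')
cv2.imwrite('pics/d5.png',cv2.resize(c['pixels'][130:310,210:350],None,fx=3.2,fy=3.2))"
```

```text
t 10.43 tip s,y,h mm [37.3 -0.  11.5] yaw 0.2108 F stand [0.03 0.2  0.16]
```

View pics/d5.png

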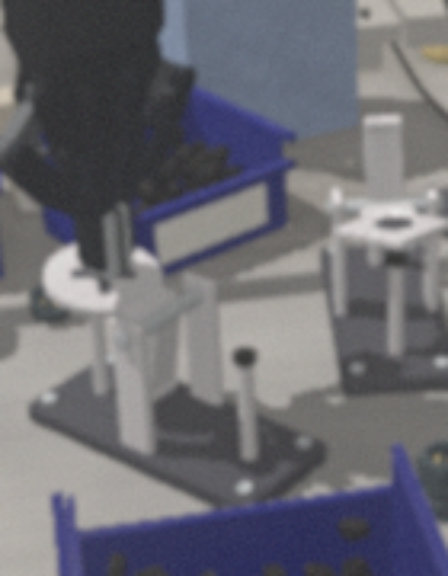

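The paddle is down to roughly 170°, cross face up. I'll press it the last bit while watching the force.

Request:
{"api": "play_rows", "payload": {"steps": [0.003,0,0.003,0,0.005,0,0.006,0,0.005,0,0.008,0,0.005,0,0.008,0]}}

```text
time: 10.98
tool_pos: [0.6116, 0.1709, 0.096]
tcp_rot: [3.124, 0.331, -0.001]
wrist_force: [0.4, -0.1, 0.3]
width: 0.003
grip_force: 0.0
```

Request:
{"api": "play_rows", "payload": {"steps": [0,0,0.001,0,0,0,0.001,0]}}

```text
time: 11.22
tool_pos: [0.6116, 0.1709, 0.0952]
tcp_rot: [3.124, 0.331, -0.0]
wrist_force: [-0.7, 0.4, 0.6]
width: 0.001
grip_force: 0.0
```

Request:
{"api": "play_rows", "payload": {"steps": [0,0,0.001,0,0,0,0.001,0,0,0,0.001,0]}}

```text
time: 11.6
tool_pos: [0.6118, 0.1709, 0.0946]
tcp_rot: [-3.124, -0.331, -0.0]
wrist_force: [-0.6, -0.2, 2.3]
width: 0.001
grip_force: 1.4
```

Request:
{"api": "play_rows", "payload": {"steps": [0,0,0.001,0,0,0,0.001,0,0,0,0.001,0]}}

```text
time: 11.98
tool_pos: [0.6118, 0.171, 0.0944]
tcp_rot: [-3.124, -0.331, -0.0]
wrist_force: [-2.9, -0.8, 7.7]
width: 0.002
grip_force: 3.8
```

The force rises with no further travel, so the paddle is on its stop. I'll retreat.

Request:
{"api": "play_rows", "payload": {"steps": [0,0,-0.01,0,0,0,-0.04,0,0,0,-0.09,0,0,0,-0.14,0,0,0,-0.19,0,0,0.05,-0.22,0,0,0.1,-0.24,0,0,0.15,-0.25,0,0,0.2,-0.25,0,0,0.24,-0.25,0]}}

```text
time: 13.22
tool_pos: [0.6622, -0.0658, 0.3437]
tcp_rot: [3.124, 0.329, 0.001]
wrist_force: [0.7, -0.7, -0.2]
width: -0.001
grip_force: 0.0
```

Run:
```python
from h import *
where()
t=bot.read_camera("top"); s=bot.read_camera("scene")
g=cv2.cvtColor(t["pixels"],cv2.COLOR_BGR2GRAY)
o=cv2.imread("pics/top0.png",0)
x0,y0,x1,y1=228,160,298,256
# disc: bright blob on far side
m=np.zeros_like(g); m[y0:y1,x0:x1]=np.uint8(g[y0:y1,x0:x1]>165)*255
for k in cv2.findContours(m,0,2)[0]:
    if cv2.contourArea(k)>100:
        print("top blob",cv2.contourArea(k),cv2.minAreaRect(k)); 
        (u,v),r=cv2.minEnclosingCircle(k); print((u,v),r)
print("expected disc centre top",proj(t,P+D.T@[.042,0,.0035]),"edge",proj(t,P+D.T@[.072,0,.0025]))
# stand corners near part before/after
def edge(im): 
    d=np.uint8(im[y0:y1,x0:x1]<85)*255; k=max(cv2.findContours(d,0,2)[0],key=cv2.contourArea)+[x0,y0]; return cv2.minAreaRect(k)
print("plate before/after",edge(o),edge(g))
for n in range(2): pass
# scene: bright region rows of disc, edge-on line fit
gs=cv2.cvtColor(s["pixels"],cv2.COLOR_BGR2GRAY)
for r in(.012,.042,.072): print("scene expect r",r,proj(s,P+D.T@[r,0,.0025]).round(1))
ms=np.zeros_like(gs); ms[190:260,205:300]=np.uint8(gs[190:260,205:300]>165)*255
for k in cv2.findContours(ms,0,2)[0]:
    if cv2.contourArea(k)>100: print("scene blob",cv2.contourArea(k),cv2.boundingRect(k))
# expected disc outline bbox for angles
a=np.linspace(0,6.283,73)
for dth in(0,3,6,10,15):
    e=np.deg2rad(dth); d=np.array([np.cos(e),0,np.sin(e)]); n=np.array([-np.sin(e),0,np.cos(e)])
    pts=[P+D.T@(.042*d+.03*(np.cos(q)*d+np.sin(q)*np.array([0,1,0]))+.0025*n) for q in a]
    for c,nm in((s,"scene"),(t,"top")):
        p=np.array([proj(c,X) for X in pts]); print(dth,nm,"bbox",p.min(0).round(1),p.max(0).round(1))
for nm,c in(("top",t),("scene",s)): cv2.imwrite(f"pics/{nm}9.png",c["pixels"])
# others changed?
for nm,im,xs in(("top",g,[(300,170,420,250),(270,255,390,300),(225,110,290,155)]),("scene",gs,[(310,140,410,250),(400,230,440,265),(335,262,362,295),(160,210,235,245)])):
    oo=cv2.imread(f"pics/{nm}0.png",0)
    for b in xs: print(nm,b,cv2.absdiff(oo,im)[b[1]:b[3],b[0]:b[2]].mean().round(2))
```

```text
t 13.22 tip s,y,h mm [  42.4 -242.1  251.7] yaw 0.2099 F stand [ 0.56 -0.79 -0.19]
top blob 257.5 ((255.43592834472656, 246.93804931640625), (69.30833435058594, 19.238744735717773), 25.60218620300293)
(259.0, 239.5) 34.65915298461914
top blob 2799.0 ((262.5, 207.0), (94.0, 69.0), 90.0)
(264.5, 207.0) 57.14246368408203
expected disc centre top [253.42161219 187.21883154] edge [250.9681075  172.82190849]
plate before/after ((261.154541015625, 211.3652801513672), (69.96466827392578, 30.411781311035156), 79.87532806396484) ((261.370849609375, 212.43455505371094), (67.48664093017578, 30.12278938293457), 79.99201965332031)
scene expect r 0.012 [256.1 223.6]
scene expect r 0.042 [242.4 218.2]
scene expect r 0.072 [229.2 213. ]
scene blob 623.5 (224, 211, 52, 23)
0 scene bbox [223.6 209.2] [261.  227.7]
0 top bbox [238.6 172.6] [268.4 202.1]
3 scene bbox [223.5 207.6] [261.  227.1]
3 top bbox [238.4 172.4] [268.3 202.1]
6 scene bbox [223.5 206. ] [261.  226.4]
6 top bbox [238.2 172.3] [268.2 202.2]
10 scene bbox [223.6 203.8] [261.1 225.7]
10 top bbox [238.1 172.3] [268.2 202.3]
15 scene bbox [223.9 201.1] [261.3 225. ]
15 top bbox [237.8 172.6] [268.1 202.4]
top (300, 170, 420, 250) 26.57
top (270, 255, 390, 300) 32.49
top (225, 110, 290, 155) 14.9
scene (310, 140, 410, 250) 1.79
scene (400, 230, 440, 265) 1.75
scene (335, 262, 362, 295) 2.07
scene (160, 210, 235, 245) 8.1
```

The scene mask agrees with the paddle lying level on the far side: its top row is 211, against about 209 expected when flat and 204 at 10° off. The square, the diamond, the tin and connector_a look unchanged in the scene view. The robot is clear, so I'm handing it in.

```bash
python3 -c "
from workcell import bot
print(bot.finish_job())"
```

```text
the job is handed in; nothing more can be done
None
```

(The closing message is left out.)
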